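Serve a cheese plate through the sliding hatch

ROBOT

A 7-joint arm with a two-finger parallel gripper is mounted at the origin on the work surface. World frame = base frame: x ahead of the robot, y to its left, z up, the work surface at z = 0. Lengths are in m, angles in rad, forces in N, time in s.
With the tool pointing down it reaches from about 0.35 to 0.9 m from the base axis. Payload 19.9 kg.
Tool frame: the origin (TCP) lies at the very end of the fingers, on their centre line; the grasp point (between the pads) lies 19 mm behind it; z points along the fingers, y is the direction in which the jaws open and shut (so a half turn about z gives the same grasp; the last joint's range is limited). The gripper opens to 85 mm and grips with 20 to 120 N. Pads are 22 mm wide; open, the fingers measure 114 mm over their backs; the gripper's body (76 mm by 85 mm) begins 54 mm behind the grasp point. The pads swing forward as they close: fully open they stand 13 mm farther back than shut.
Start: joints at [1.079, 0.417, -0.01, 1.614, 0.005, 1.111, -0.053], TCP at [0.272, -0.563, 0.231] pointing down, gripper open.
Joint ranges: [-2.81, 2.81], [-0.39, 2.02], [-1.27, 1.25], [0.06, 2.57], [-1.19, 4.33], [0.19, 2], [-2.82, 2.82]. Speed limits (rad/s): [1.89, 1.89, 2.39, 2.39, 3.01, 3.01, 3.01].

INTERFACE

Orientations are given as a unit quaternion [w, x, y, z].
In Python, from station import robot gives the robot as it stands. Calls block until the motion is done:
- robot.move_ptp(position, orientation): joint-space move of the TCP to a pose.
- robot.line_to(position, speed=0.15, attitude=None): straight line of the TCP; attitude=None keeps the orientation; speed is the mean speed in m/s.
- robot.movej(angles): joint-space move.
- robot.grip(opening, newtons=None): finger opening in m; newtons is the grip in N (None keeps the last); returns when the fingers have stopped.
- robot.wait(seconds).
- robot.ik(position, orientation): joint angles nearest the present ones, or None.
- robot.get_state(): the state.
- robot.get_image(name): name is "side" or "top" or "wrist"; returns the picture (384x512x3 uint8, red, green, blue); there is no depth.
- robot.camera_params(name): a dict with "mtx" (3x3 intrinsics, pixels), "R" (3x3) and "t" (3): a world point X has camera coordinates R X + t. Camera axes: x right, y down, z forward; pixel columns grow to the right and rows downward; lengths in m; the calibration is good to about 2 mm. A picture is of the moment at which its call begins: read the wrist's pose just before it. camera_params takes no time and is no camera call; for the wrist camera it gives the pose at the moment of the call.
A pose or a line that the arm cannot do raises robot.IKError and nothing moves.
- robot.close_job(): hands the job in, once; it reports no verdict.
Trained networks look in the newest picture that a camera, given by its name, has taken for a name from the list of things; names that differ only in an ending like _2 or _b are one class to them, and where a whole thing is asked for, a point or a joint stands for the part that bears it (a point fixed in the world has none). Each returns a list of dicts, best first, with "confidence" (0 to 1); they miss things now and then, are a little off and sometimes report something else, mostly with a low value. They report only what shows in the picture. A call takes as long as a camera call. They do not tell look-alikes from the thing itself.
- robot.search_frame(camera, target): "bbox" ([left, top, width, height] in pixels, round what is visible of it).
- robot.masks_of(camera, target): "pixels" (384x512 bool, what is visible of it) and "bbox" ([left, top, width, height] in pixels, round what is visible of it).
- robot.tip_of(camera, target): "uv" ([column, row] in pixels: a listed point, or the origin of a listed thing).
The state is a dict: "t": time; "qpos": joint angles; "joint_vel": joint speeds; "joint_efforts": joint torques, N m; "tcp_pos": TCP position; "tool_rot": TCP orientation; "ft_force": force on the tool from outside, world axes, zero at the start; "ft_torque": the same for the moment, N m; "finger_gap": finger opening in m.
Only numpy, scipy, OpenCV 4.12 (cv2) and the standard library are available. Lean on these libraries where they do the work, as an engineer would, in place of code of your own. Each camera call takes 0.05 s, during which the arm holds its last target.

TASK

Raise the sash of the serving hatch, slide the cheese plate standing in front of it through along the table, so that it stands in the middle of the gap between the two plates already set out on the serving side, and then lower the sash gently until it is fully closed. All three pieces must stay on the plate, and the other plates and the pot of sticks stay where they are.

Things in the scene. Friction and masses are not known exactly. Their poses are not given: they have to be found in the camera images.
- screen: Fixed serving screen of aluminium posts and clear panels. Origin: on the table, mid hatch, in the sash plane; x points from the prep (robot's) side through the hatch, y left along the screen. Hatch clear for |y| < 142 mm, 211 mm high under a fixed pane, no sill: bare table runs through. Jambs 30 mm wide, 402 high; 6 mm foot plates outside |y| 142, x -44 to 36. Wings reach |y| 430 mm.
- sash (a joint): Height of the sliding sash in m: 0 fully down, 0.18 at its top stop. Aluminium frame with clear pane, 276 mm wide, 190 high, 14 thick (screen x -7 to 7), solid 82 mm bottom rail; its lower edge is 2 mm plus this value above the table. Spring balanced and stiff: about 5 N (7 N at 0.1 m/s) moves it up or down; it stays where it is left.
- sash_handle (a point): Centre of the sash's level steel bar handle on the prep side: 12 mm thick, 182 mm long, along the screen's y, its axis 50 mm before the sash plane (37 mm clear gap between bar and rail), 68 mm above the table plus the sash value. Held by two 10 mm studs 75 mm either side of its centre. Moves with the sash.
- plate_mid (a point): Centre, half-way up (10 mm), of the white round plate to serve, on the prep side before the hatch: 140 mm across the rim, 120 near the foot, 20 high, steep 3 mm rim, floor at 4 mm, about 0.18 kg. Carries three loose pieces (top 26 mm above the table); slides on the table.
- wedge_mid (a point): Middle of the loose cheese wedge on the plate (53 x 30 mm, 22 mm high, lying).
- block_mid (a point): Middle of the loose cheese block on the plate (36 x 20 mm, 20 mm high).
- toast_mid (a point): Middle of the loose round toast on the plate (30 mm across, 12 mm high).
- served_l: Bystander: finished plate standing on the serving side left of the hatch (140 mm across, 26 mm high). Origin at the centre of its underside.
- served_r: Bystander: finished plate standing on the serving side right of the hatch (140 mm across, 26 mm high). Origin at the centre of its underside.
- waiting: Bystander: finished plate waiting on the prep side, left of the hatch (140 mm across, 26 mm high). Origin at the centre of its underside.
- sticks: Bystander: white pot of cocktail sticks, 54 mm across, 80 mm high, on the prep side right of the hatch. Origin at the centre of its underside.
- plate: The plate to serve as a whole; origin at the centre of its underside.
Things that resemble listed ones, but are neither listed nor needed, are in the scene too. There is more than one size of the part that bears wedge_mid; the job needs the smallest. Several things look just like the part that bears toast_mid: the one meant starts farthest to the robot's right.

How it is judged:
On the way, in this order (a step that is already met when the one before it is completed fails the run):
1. the sash is raised by at least 60 mm, enough for the loaded plate to pass (value of joint sash above 0.06 m), for 0.2 s.
2. the plate is wholly on the serving side, its pieces on it, under the raised sash (x of plate_mid in the frame of screen between 0.08 and 0.2 m and y of plate_mid in the frame of screen between -0.06 and 0.06 m and angle between plate_mid's own z axis and vertical below 0.1 rad and distance between each of wedge_mid, block_mid, toast_mid and plate_mid below 0.062 m and value of joint sash above 0.03 m), for 0.2 s.
At the end, for the whole second after the job is handed in: Sash fully down (within 5 mm); plate level and still on the serving side, clear of the sash and between the two served plates: centre 80 to 200 mm beyond the sash plane, within 60 mm of the hatch's middle line; each of the three pieces on it (middle within 62 mm of the plate's) (value of joint sash below 0.005 m and x of plate_mid in the frame of screen between 0.08 and 0.2 m and y of plate_mid in the frame of screen between -0.06 and 0.06 m and angle between plate_mid's own z axis and vertical below 0.1 rad and distance between each of wedge_mid, block_mid, toast_mid and plate_mid below 0.062 m and linear speed of plate below 0.01 m/s); the robot touches nothing.
It fails at once if a bystander is moved by more than 20 mm (distance of any of served_l, served_r, waiting, sticks from where it was at the start of the episode above 0.02 m).
It fails at once if the sash is slammed down (faster than 0.4 m/s) (velocity of joint sash below -0.4 m/s).
It also fails if it takes over 72 s, if anything falls off the work surface, if the arm or the gripper's body presses on something with over 40 N, if the wrist force passes 120 N, or if a joint passes its speed limit or range.

## Working session

There is one attempt and no reset: what is moved stays moved. The work goes in short steps, each a Python script; the robot and the scene stay as the last script left them, time stands still between calls to the robot, and variables do not carry over. Pictures are saved under pics/ and viewed, and the job is handed in when it is done.

```bash
ls; mkdir -p pics
python3 - <<'E'
from station import robot
import cv2
for n in ("side","top","wrist"):
    im=robot.get_image(n); cv2.imwrite(f"pics/{n}0.png",im[:,:,::-1])
    p=robot.camera_params(n); print(n,p["mtx"].tolist(),p["R"].round(3).tolist(),p["t"].round(3).tolist())
s=robot.get_state(); print(s)
E
```

```text
pics
side [[362.35566149436744, 0.0, 258.3767710244727], [0.0, 362.35566149436744, 191.6128342010333], [0.0, 0.0, 1.0]] [[0.989, -0.149, 0.018], [-0.091, -0.693, -0.716], [0.119, 0.706, -0.698]] [-0.522, 0.141, 0.813]
top [[362.12678821735705, 0.0, 258.09334531130213], [0.0, 362.12678821735705, 189.09552606545734], [0.0, 0.0, 1.0]] [[-0.152, -0.988, 0.004], [-0.968, 0.148, -0.205], [0.202, -0.035, -0.979]] [0.108, 0.5, 0.888]
wrist [[314.7925949526982, 0.0, 255.57411781920464], [0.0, 314.7925949526982, 187.0377419996333], [0.0, 0.0, 1.0]] [[0.436, -0.9, -0.001], [-0.854, -0.414, 0.315], [-0.284, -0.137, -0.949]] [-0.625, -0.042, 0.379]
{'t': 0.15, 'qpos': array([ 1.07847708,  0.41785278, -0.01033109,  1.61401089,  0.0047398 ,
        1.11071884, -0.05298547]), 'joint_vel': array([-4.34711095e-05, -2.51118292e-03, -3.99294552e-04, -1.15106282e-03,
        1.73120762e-03, -1.28975253e-04,  3.39613391e-04]), 'joint_efforts': array([ 1.46877333e-03, -8.64740610e+01,  6.79411702e-01, -4.35057092e+01,
        1.92003697e-02,  5.71487501e-03,  1.07265155e-04]), 'tcp_pos': array([ 0.27219894, -0.56232033,  0.23080444]), 'tool_rot': array([-4.57019861e-04,  9.74695206e-01,  2.23537517e-01, -1.58010285e-04]), 'ft_force': array([-0.67991284, -0.0476933 , -0.12840579]), 'ft_torque': array([ 0.03938034,  0.01529969, -0.00658173]), 'finger_gap': 0.08533912153019513}
```

View pics/side0.png

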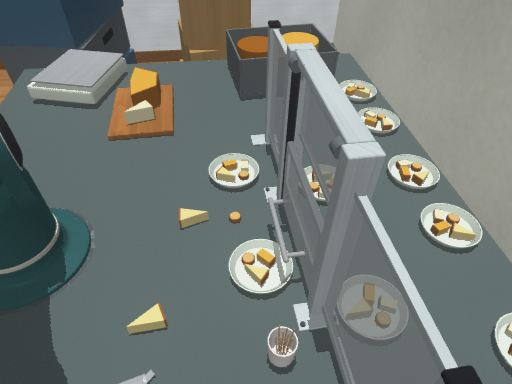

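View pics/top0.png

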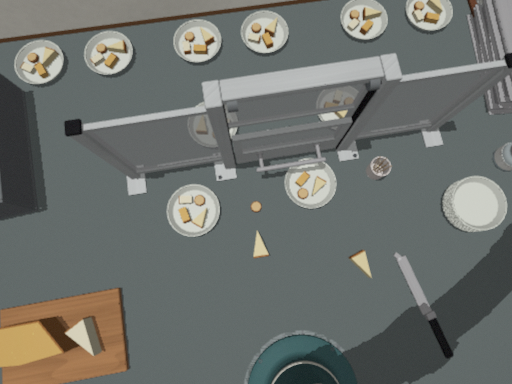

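View pics/wrist0.png

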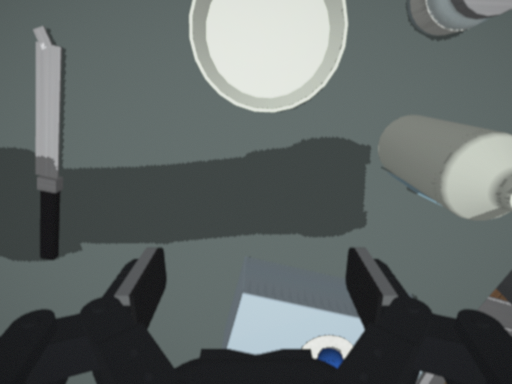

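```bash
cat > h.py <<'E'
import numpy as np, cv2
from station import robot
def cam(n): 
    p=robot.camera_params(n); return p["mtx"],np.array(p["R"]),np.array(p["t"])
def ray(n,uv):
    K,R,t=cam(n); d=R.T@np.linalg.solve(K,[uv[0],uv[1],1.]); return -R.T@t,d
def atz(n,uv,z):
    o,d=ray(n,uv); return o+d*(z-o[2])/d[2]
def proj(n,X):
    K,R,t=cam(n); X=np.atleast_2d(X)@R.T+t; q=X@K.T; return q[:,:2]/q[:,2:]
E
python3 - <<'E'
from h import *
for n in ("top","side"):
    robot.get_image(n)
    for tg,z in (("screen",0),("sash_handle",.068),("plate_mid",.01),("wedge_mid",.015),("block_mid",.014),("toast_mid",.01),("served_l",0),("served_r",0),("waiting",0),("sticks",0)):
        for d in robot.tip_of(n,tg):
            if d["confidence"]>.3: print(n,tg,round(d["confidence"],2),np.round(d["uv"],1),atz(n,d["uv"],z).round(3))
E
```

```text
top sash_handle 0.95 [290.4 165.5] [ 0.557 -0.06   0.068]
top plate_mid 0.57 [309.5 182.6] [ 0.516 -0.111  0.01 ]
top wedge_mid 0.73 [257.4 244. ] [0.374 0.054 0.015]
top wedge_mid 0.71 [319.1 189.2] [ 0.493 -0.133  0.015]
top wedge_mid 0.57 [360.7 262.1] [ 0.287 -0.203  0.015]
top block_mid 0.44 [304.1 182. ] [ 0.519 -0.096  0.014]
top toast_mid 0.63 [254.6 204.3] [0.48  0.045 0.01 ]
top toast_mid 0.52 [302.3 189.5] [ 0.5   -0.089  0.01 ]
top served_l 0.5 [340.8 106.5] [ 0.726 -0.243  0.   ]
top served_r 0.5 [340.8 106.5] [ 0.726 -0.243  0.   ]
top waiting 0.87 [194.6 211.3] [0.487 0.208 0.   ]
top sticks 0.77 [375.3 171.3] [ 0.522 -0.299  0.   ]
side screen 0.8 [296.6 247.9] [ 0.608 -0.064  0.   ]
side sash_handle 0.6 [277.6 227.1] [ 0.561 -0.052  0.068]
side plate_mid 0.82 [260.6 267.1] [ 0.516 -0.111  0.01 ]
side plate_mid 0.53 [321.3 188.4] [0.715 0.112 0.01 ]
side wedge_mid 0.91 [193.1 221.1] [0.374 0.037 0.015]
side wedge_mid 0.78 [255.8 276.9] [ 0.501 -0.137  0.015]
side wedge_mid 0.56 [147.  321.5] [ 0.282 -0.206  0.015]
side block_mid 0.7 [265.4 258.6] [ 0.529 -0.094  0.014]
side toast_mid 0.44 [248.  253.6] [ 0.493 -0.072  0.01 ]
side toast_mid 0.39 [236.5 217.2] [0.479 0.04  0.01 ]
side served_l 0.53 [322.3 185. ] [0.725 0.135 0.   ]
side served_r 0.53 [322.3 185. ] [0.725 0.135 0.   ]
side waiting 0.72 [236.9 173.6] [0.498 0.212 0.   ]
side waiting 0.67 [264.5 254.6] [ 0.531 -0.073  0.   ]
side waiting 0.52 [282. 351.] [ 0.528 -0.291  0.   ]
side sticks 0.96 [280.3 348.5] [ 0.526 -0.286  0.   ]
```

Run:
```python
import cv2
im=cv2.imread("pics/top0.png"); cv2.imwrite("pics/topc.png",cv2.resize(im[60:270,190:390],None,fx=2.8,fy=2.8,interpolation=2))
im=cv2.imread("pics/side0.png"); cv2.imwrite("pics/sidec.png",cv2.resize(im[130:380,160:420],None,fx=2.3,fy=2.3,interpolation=2))
```

```text
(no output)
```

View pics/topc.png

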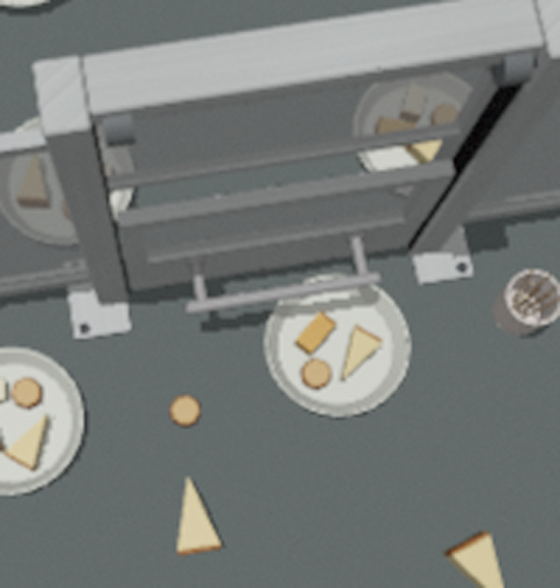

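View pics/sidec.png

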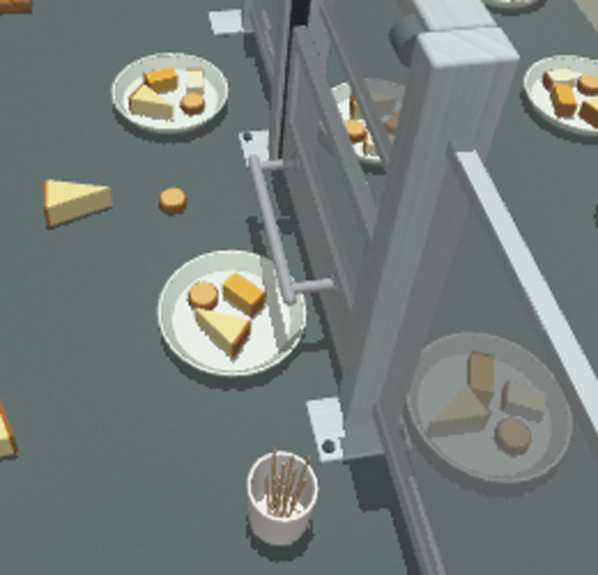

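Run:
```python
from h import *
c=lambda u,v:(190+u/2.8,60+v/2.8); s=lambda u,v:(160+u/2.3,130+v/2.3)
print("handle top",atz("top",c(190,306),.068),atz("top",c(380,280),.068))
print("handle side",atz("side",s(255,158),.068),atz("side",s(290,298),.068))
print("foot corners prep: L out,in; R in,out",[atz("top",c(*p),.006)[:2].round(3) for p in((72,338),(130,332),(420,283),(473,275))])
print("side R foot outerfront,innerfront",[atz("side",s(*p),.006)[:2].round(3) for p in((320,462),(306,402))], "L",[atz("side",s(*p),.006)[:2].round(3) for p in((250,167),(239,134))])
def ell(n,c):pass
# fit with yaw
```

```text
handle top [0.55926573 0.02449645 0.068     ] [ 0.55731256 -0.15319322  0.068     ]
handle side [0.56182086 0.03571575 0.068     ] [ 0.56241783 -0.13898975  0.068     ]
foot corners prep: L out,in; R in,out [array([0.561, 0.141]), array([0.558, 0.084]), array([ 0.565, -0.207]), array([ 0.565, -0.26 ])]
side R foot outerfront,innerfront [array([ 0.567, -0.261]), array([ 0.567, -0.206])] L [array([0.567, 0.082]), array([0.563, 0.137])]
```

```bash
cat >> h.py <<'E'
from scipy.spatial.transform import Rotation as Rt
def att(tilt,yaw=0,spin=0):
    """tool z points down tilted by tilt toward heading yaw; spin about tool z (0: jaws horizontal)"""
    R=Rt.from_euler('z',yaw)*Rt.from_euler('y',-tilt)*Rt.from_euler('x',np.pi)*Rt.from_euler('z',spin)
    q=R.as_quat(); return np.array([q[3],*q[:3]])
def zax(q): return Rt.from_quat([q[1],q[2],q[3],q[0]]).as_matrix()[:,2]
E
python3 - <<'E'
from h import *
d=np.deg2rad
print(zax(att(d(30))))
f=lambda q:None if q is None else np.round(q,2).tolist()
for sp in (90,-90):
  for ti in (30,45,60):
    a=att(d(ti),0,d(sp)); z=zax(a)
    print("handle",sp,ti,[f(robot.ik((np.array([.56,-.06,h])+.019*z-b*z).tolist(),a.tolist())) for h,b in((.068,.09),(.068,0),(.24,0),(.24,.09))])
for ti in (10,30,45,55,65):
  for yaw in (0,12):
    a=att(d(ti),d(yaw)); print("push",ti,yaw,[f(robot.ik([x,y,.012],a.tolist())) for x,y in((.42,-.13),(.44,-.126),(.55,-.1),(.68,-.07),(.7,-.07))])
E
```

```text
[ 5.00000000e-01 -1.22464680e-16 -8.66025404e-01]
handle 90 30 [[1.04, 0.4, -1.08, 2.29, 1.26, 0.32, 2.07], [0.83, 0.63, -0.9, 2.23, 1.77, 0.4, 1.64], [-0.93, 0.2, 1.12, 2.17, -0.62, 0.42, -2.5], [1.35, -0.13, -1.17, 2.11, -0.36, 0.58, -2.73]]
handle 90 45 [[1.08, 0.47, -1.07, 2.49, 2.56, 0.47, 0.86], [1.02, 0.86, -1.08, 2.36, 2.47, 0.71, 1.18], None, [0.75, -0.17, -0.58, 2.35, -0.92, 0.24, -2.18]]
handle 90 60 [None, [1.09, 1.13, -1.09, 2.44, 2.91, 1.03, 1.1], [1.09, 0.28, -1.07, 2.43, 2.95, 0.49, 0.4], [0.14, -0.14, -0.01, 2.57, 3.47, 0.35, -0.24]]
handle -90 30 [[0.9, 0.32, -0.91, 2.3, 1.12, 0.23, -0.97], [0.97, 0.75, -1.08, 2.22, 1.76, 0.55, -1.42], [0.63, 0.15, -0.6, 2.13, 0.15, 0.37, -0.06], [0.69, -0.07, -0.57, 2.13, -0.17, 0.56, 0.23]]
handle -90 45 [[1.08, 0.47, -1.07, 2.49, 2.56, 0.47, -2.28], [1.02, 0.86, -1.08, 2.36, 2.47, 0.71, -1.96], None, [0.49, -0.16, -0.35, 2.36, -0.74, 0.21, 0.8]]
handle -90 60 [None, [1.09, 1.13, -1.09, 2.44, 2.91, 1.03, -2.04], [1.09, 0.28, -1.07, 2.43, 2.95, 0.49, -2.74], [0.53, -0.13, -0.37, 2.56, 3.59, 0.38, 2.76]]
push 10 0 [[0.34, 0.42, -0.0
[... 1368 characters left out ...]
2.43, 3.02, 0.91, 2.53], [0.87, 1.05, -0.91, 2.17, 2.84, 0.8, 2.57], [0.85, 1.06, -0.91, 2.13, 2.82, 0.78, 2.58]]
push 55 12 [None, [1.54, 1.09, -0.92, 2.54, 3.41, 0.57, 2.66], [1.22, 1.04, -0.91, 2.38, 3.24, 0.62, 2.56], [0.97, 1.06, -0.91, 2.13, 3.05, 0.55, 2.59], [0.95, 1.07, -0.91, 2.09, 3.02, 0.53, 2.61]]
push 65 0 [None, None, [-0.85, 1.74, 1.05, 2.49, 3.08, 1.65, 0.21], [0.92, 1.2, -0.91, 2.2, 3.11, 1.0, 2.52], [1.04, 1.39, -1.1, 2.15, 3.04, 0.97, 2.82]]
push 65 12 [[2.06, 1.7, -1.11, 2.54, 2.82, 0.43, -2.46], [1.96, 1.66, -1.11, 2.52, 2.96, 0.47, -2.65], [-0.61, 1.64, 1.06, 2.43, 3.29, 1.91, 0.49], [1.04, 1.2, -0.91, 2.16, 3.34, 0.71, 2.5], [1.01, 1.2, -0.91, 2.11, 3.33, 0.69, 2.49]]
```

Run:
```python
from h import *
d=np.deg2rad
K,R,t=cam("wrist"); s=robot.get_state(); q=s["tool_rot"]
print("cam in tool",Rt.from_quat([q[1],q[2],q[3],q[0]]).inv().apply(-R.T@t-s["tcp_pos"]))
f=lambda q:None if q is None else np.round(q,2).tolist()
for sp in (90,-90):
  for ti in (10,15,20):
    a=att(d(ti),0,d(sp)); z=zax(a)
    print("handle",sp,ti,[f(robot.ik((np.array([.56,-.06,h])+.019*z-b*z).tolist(),a.tolist())) for h,b in((.068,.09),(.068,0),(.24,0),(.24,.09))])
```

```text
cam in tool [ 0.07951183  0.00086259 -0.14200269]
handle 90 10 [[-0.79, 0.55, 1.09, 2.04, -0.76, 0.79, -2.41], [-0.75, 0.81, 1.08, 2.05, -1.14, 0.8, -2.14], [-0.82, 0.4, 1.09, 1.93, -0.51, 0.9, -2.63], [-0.99, 0.26, 1.24, 1.86, -0.33, 1.05, -2.78]]
handle 90 15 [[-0.81, 0.49, 1.09, 2.12, -0.83, 0.67, -2.34], [-0.65, 0.67, 0.89, 2.1, -1.12, 0.58, -2.12], [-0.85, 0.35, 1.09, 1.99, -0.51, 0.78, -2.63], None]
handle 90 20 [[-0.84, 0.45, 1.09, 2.2, -0.94, 0.55, -2.22], [-0.08, 0.46, 0.17, 2.15, -0.46, 0.22, -2.65], [-0.88, 0.29, 1.1, 2.05, -0.52, 0.66, -2.61], None]
handle -90 10 [[0.53, 0.37, -0.56, 2.0, 0.31, 0.67, -0.21], [0.46, 0.54, -0.5, 2.01, 0.5, 0.52, -0.37], [0.56, 0.28, -0.59, 1.89, 0.21, 0.85, -0.12], [0.59, 0.16, -0.59, 1.81, 0.1, 1.03, -0.03]]
handle -90 15 [[0.53, 0.32, -0.53, 2.08, 0.3, 0.54, -0.2], [0.42, 0.5, -0.43, 2.07, 0.51, 0.38, -0.39], [0.58, 0.24, -0.59, 1.95, 0.19, 0.74, -0.11], [0.62, 0.09, -0.59, 1.89, 0.05, 0.91, 0.01]]
handle -90 20 [[0.51, 0.28, -0.5, 2.16, 0.3, 0.4, -0.2], [0.31, 0.47, -0.29, 2.13, 0.48, 0.23, -0.37], [0.6, 0.2, -0.59, 2.01, 0.18, 0.62, -0.09], [0.65, 0.03, -0.59, 1.97, -0.0, 0.8, 0.07]]
```

Run:
```python
from h import *
a=att(np.deg2rad(15),0,-np.pi/2); z=zax(a); T=np.array([.56,-.06,.068])+.019*z
robot.grip(.04,30)
robot.move_ptp((T-.1*z).tolist(),a.tolist())
cv2.imwrite("pics/s1.png",robot.get_image("side")[:,:,::-1]); cv2.imwrite("pics/w1.png",robot.get_image("wrist")[:,:,::-1])
for h in robot.tip_of("wrist","sash_handle"): print(h["confidence"],h["uv"],atz("wrist",h["uv"],.068))
s=robot.get_state(); print(s["t"],s["tcp_pos"],s["finger_gap"],s["ft_force"],s["qpos"].round(2)); print(proj("wrist",[[.56,-.06,.068],[.56,.031,.068],[.56,-.151,.068]]))
```

```text
0.89 [251.6, 199.9] [ 0.55577088 -0.06520308  0.068     ]
3.9667 [ 0.53912779 -0.06071876  0.1462842 ] 0.03996549537373517 [0.43380235 0.28833475 0.04768229] [ 0.54  0.3  -0.54  2.08  0.28  0.56 -0.18]
[[257.00970077 192.90465364]
 [257.03499462  63.10571485]
 [256.98988553 294.58932818]]
```

View pics/s1.png

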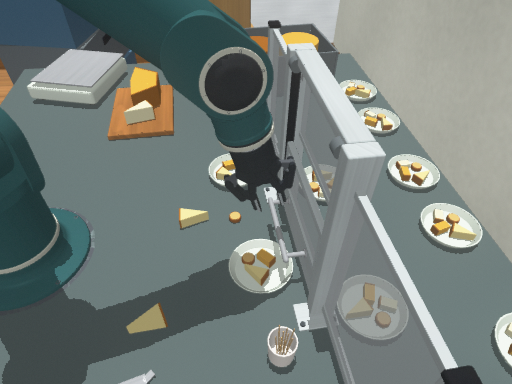

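View pics/w1.png

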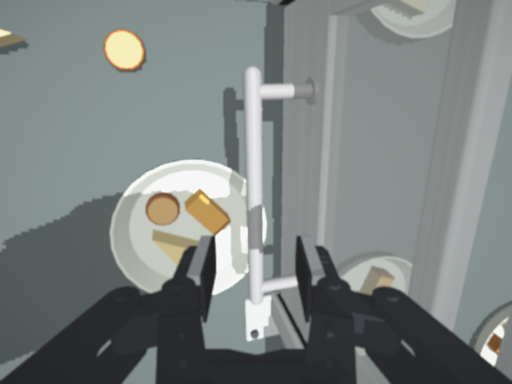

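Run:
```python
from h import *
print("plate",(atz("wrist",(110,228),.02)+atz("wrist",(267,228),.02))/2,(atz("wrist",(190,160),.02)))
a=att(np.deg2rad(15),0,-np.pi/2); z=zax(a); T=np.array([.559,-.06,.068])+.019*z
robot.line_to(T.tolist(),.08)
robot.grip(0.0,50)
s=robot.get_state(); print(s["t"],s["tcp_pos"],s["finger_gap"],s["ft_force"])
if .008<s["finger_gap"]<.02:
    p=s["tcp_pos"]; 
    robot.line_to([T[0],T[1],T[2]+.02],.05)
    s=robot.get_state(); print(s["t"],s["tcp_pos"],s["finger_gap"],s["ft_force"])
    robot.line_to([T[0],T[1],T[2]+.17],.08)
    s=robot.get_state(); print(s["t"],s["tcp_pos"],s["finger_gap"],s["ft_force"],s["qpos"].round(2))
cv2.imwrite("pics/s2.png",robot.get_image("side")[:,:,::-1]);
```

```text
plate [ 0.51414395 -0.10571272  0.02      ] [ 0.51478649 -0.0428858   0.02      ]
5.7417 [ 0.56391234 -0.0601418   0.04988222] 0.010544757915603208 [-2.13782235 -0.84061018  5.60416088]
6.2917 [ 0.56390805 -0.06009825  0.06987078] 0.010578570096952147 [-2.71802909 -1.02456378  5.02636042]
8.3167 [ 0.5638643  -0.06007646  0.21960517] 0.010775257442643946 [-2.02695209 -4.34980781 -0.1362498 ] [ 0.58  0.24 -0.59  1.95  0.19  0.73 -0.11]
```

View pics/s2.png

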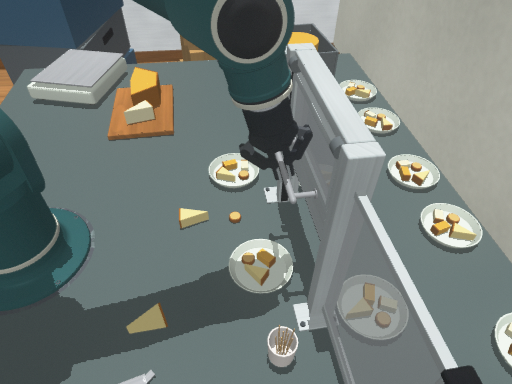

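Run:
```python
from h import *
robot.grip(.045)
a=att(np.deg2rad(15),0,-np.pi/2); z=zax(a); p=robot.get_state()["tcp_pos"]
robot.line_to((p-.09*z).tolist(),.15)
s=robot.get_state(); print(s["t"],s["tcp_pos"],s["finger_gap"],s["ft_force"],s["qpos"].round(2))
f=lambda q:None if q is None else np.round(q,2).tolist()
for ti in (35,40,45,50):
 for sp in (0,np.pi):
  b=att(np.deg2rad(ti),np.deg2rad(12),sp)
  print(ti,sp,[f(robot.ik([x,y,h],b.tolist())) for x,y,h in((.41,-.132,.25),(.41,-.132,.15),(.41,-.132,.1),(.41,-.132,.01),(.67,-.076,.01))])
```

```text
9.5417 [ 0.540498   -0.05984461  0.30584895] 0.04478892747408503 [0.06539065 0.26171386 0.47040058] [ 0.65  0.1  -0.62  1.9   0.06  0.91  0.01]
35 0 [[0.91, -0.17, -0.35, 2.38, -0.86, 0.63, -0.18], [1.56, 0.13, -1.07, 2.47, -1.11, 0.31, 0.19], None, [1.34, 0.71, -0.91, 2.51, 2.88, 0.29, 2.73], [0.99, 1.03, -1.09, 2.01, 1.87, 0.51, -2.65]]
35 3.141592653589793 [[0.36, -0.18, 0.14, 2.39, -0.71, 0.56, 2.82], None, None, [1.49, 0.85, -1.08, 2.51, 2.43, 0.36, 0.11], [0.71, 0.78, -0.68, 2.02, 2.12, 0.19, 0.02]]
40 0 [[0.9, -0.17, -0.3, 2.42, -1.05, 0.62, 0.03], None, [1.42, 0.36, -0.92, 2.54, 4.18, 0.24, 1.31], [1.41, 0.79, -0.91, 2.54, 3.1, 0.37, 2.63], [0.77, 0.82, -0.72, 2.06, 2.61, 0.26, 2.73]]
40 3.141592653589793 [[-0.4, -0.36, 0.82, 2.45, -0.41, 0.4, 2.58], None, [1.42, 0.36, -0.92, 2.54, 4.18, 0.24, -1.83], [1.56, 0.94, -1.09, 2.54, 2.65, 0.41, 0.01], [0.83, 0.86, -0.81, 2.06, 2.45, 0.3, -0.2]]
45 0 [[0.04, -0.23, 0.51, 2.49, -1.06, 0.48, 0.09], None, None, None, [0.8, 0.85, -0.73, 2.1, 2.93, 0.35, 2.46]]
45 3.141592653589793 [None, None, None, None, [0.95, 0.97, -0.93, 2.1, 2.6, 0.41, -0.23]]
50 0 [[-0.35, -0.34, 0.89, 2.54, -1.12, 0.37, 0.22], None, None, None, [0.97, 1.0, -0.91, 2.13, 2.88, 0.47, 2.69]]
50 3.141592653589793 [None, None, None, None, [0.99, 1.02, -0.94, 2.13, 2.84, 0.48, -0.39]]
```

```bash
cat > fk.py <<'E'
import numpy as np
from scipy.spatial.transform import Rotation as Rt
def chain(q,par,sg):
    d1,d3,d5,d7,e,f=par[:6]; R=Rt.identity(); p=np.array([0,0,d1]); pts=[p]
    ax='zyzyzyz'
    L={2:[e,0,d3],4:[f,0,d5],6:[0,0,d7]}
    for i in range(7):
        R=R*Rt.from_euler(ax[i],sg[i]*q[i]+ (par[6+i] if len(par)>6 else 0))
        if i in L: p=p+R.apply(L[i]); pts.append(p)
    return p,R,pts
E
python3 - <<'E'
from h import *
from fk import *
import itertools, json
from scipy.optimize import least_squares
rng=np.random.default_rng(0); S=[]
for k in range(60):
    a=att(rng.uniform(0,.9),rng.uniform(-1,1),rng.uniform(-3,3)); p=[rng.uniform(.4,.75),rng.uniform(-.4,.3),rng.uniform(.05,.4)]
    q=robot.ik(p,a.tolist())
    if q is not None: S.append((q,p,a))
s=robot.get_state(); S.append((s["qpos"],s["tcp_pos"],s["tool_rot"]))
print(len(S))
def res(par,sg):
    r=[]
    for q,p,a in S:
        P,R,_=chain(q,par,sg); r+=list(P-p); r+=list(.2*(R.inv()*Rt.from_quat([a[1],a[2],a[3],a[0]])).as_rotvec())
    return np.array(r)
best=[]
for c in itertools.product((1,-1),repeat=4):
    sg=[-1 if False else c[0],1,c[1],1,c[2],1,c[3]]
    for off in (0,np.pi/2,-np.pi/2,np.pi):
        par=np.array([.33,.4,.4,.2,0,0]+[0]*6+[off]); best.append((np.abs(res(par,sg)).mean(),sg,par))
best.sort(key=lambda x:x[0])
for b in best[:4]:
    o=least_squares(res,b[2],args=(b[1],)); print(b[0],b[1],np.abs(o.fun).max(),o.x.round(4).tolist())
    if np.abs(o.fun).max()<.01: json.dump([o.x.tolist(),b[1]],open("fk.json","w")); break
E
```

```text
60
0.03830232941396004 [-1, 1, -1, 1, -1, 1, -1] 0.019818118477767377 [0.2884, 0.5007, 0.4643, 0.31, -0.0004, -0.0004, -0.0165, 0.0014, -0.0253, -0.0016, -0.0043, -0.0007, 1.5422]
0.08751911930392212 [-1, 1, -1, 1, -1, 1, 1] 0.5615352549983014 [0.2567, 0.4893, 0.4658, 0.2952, 0.0204, -0.0029, 0.0125, -0.0855, -0.0382, 0.0214, -0.1279, 0.0325, -1.1986]
0.08773497935910805 [-1, 1, -1, 1, -1, 1, 1] 0.6237692350921051 [0.3125, 0.5014, 0.4778, 0.3094, -0.0269, 0.003, -0.0338, 0.0803, 0.0082, -0.0333, -0.0756, -0.0019, -0.0061]
0.09066220697371244 [-1, 1, -1, 1, -1, 1, -1] 0.019818118580188004 [0.2884, 0.5007, 0.4643, 0.31, -0.0004, -0.0004, -0.0165, 0.0014, -0.0253, -0.0016, -0.0043, -0.0007, 1.5422]
```

```bash
cat > fk.py <<'E'
import numpy as np
from scipy.spatial.transform import Rotation as Rt
from scipy.optimize import least_squares
import json,os
ax='zyzyzyz'; SG=[-1,1,-1,1,-1,1,-1]
def chain(q,par):
    # offsets after each joint: y-offset and z length per joint; last joint offset pi/2
    R=Rt.identity(); p=np.zeros(3); pts=[]
    y=par[0:7]; z=par[7:14]
    for i in range(7):
        R=R*Rt.from_euler(ax[i],SG[i]*q[i]+(np.pi/2 if i==6 else 0))
        p=p+R.apply([0,y[i],z[i]]); pts.append(p)
    return p,R,pts
LO=np.array([-2.81,-.39,-1.27,.06,-1.19,.19,-2.82]);HI=np.array([2.81,2.02,1.25,2.57,4.33,2,2.82])
PAR=json.load(open("fk.json")) if os.path.exists("fk.json") else None
def fk(q): return chain(q,PAR)
def myik(p,a,seed,w=.02):
    Rd=Rt.from_quat([a[1],a[2],a[3],a[0]])
    def r(q):
        P,R,_=fk(q); return np.r_[(P-p),.3*(R.inv()*Rd).as_rotvec(),w*.01*(q-seed)]
    o=least_squares(r,np.clip(seed,LO+.03,HI-.03),bounds=(LO+.02,HI-.02)); return o.x,np.abs(o.fun[:6]).max()
E
rm -f fk.json
python3 - <<'E'
from h import *
from fk import *
rng=np.random.default_rng(0); S=[]
for k in range(60):
    a=att(rng.uniform(0,.9),rng.uniform(-1,1),rng.uniform(-3,3)); p=[rng.uniform(.4,.75),rng.uniform(-.4,.3),rng.uniform(.05,.4)]
    q=robot.ik(p,a.tolist())
    if q is not None: S.append((q,p,a))
def res(par):
    r=[]
    for q,p,a in S:
        P,R,_=chain(q,par); r+=list(P-p); r+=list(.2*(R.inv()*Rt.from_quat([a[1],a[2],a[3],a[0]])).as_rotvec())
    return np.array(r)
o=least_squares(res,np.array([0]*7+[.288,0,.5,0,.464,0,.31])); print(np.abs(o.fun).max(),o.x.round(4).tolist())
json.dump(o.x.tolist(),open("fk.json","w"))
E
```

```text
6.687439491059877e-11 [0.4265, -0.441, -0.0033, -0.0126, 0.0057, -0.006, 0.0, 0.2891, -0.3648, 0.8666, 0.0079, 0.4618, 0.0053, 0.3026]
```

```bash
cat > plan.py <<'E'
from h import *
from fk import *
d=np.deg2rad
q0=robot.get_state()["qpos"]
seed=np.array([1.56,.94,-1.09,2.54,2.65,.41,.01])
if __name__=="__main__":
  for x0 in (.41,.425):
    y0=-.110-(.515-x0)*np.tan(d(12))
    q=seed; print("start x",x0)
    for s in np.linspace(0,1,7):
        x=x0+s*(.67-x0); y=-.110+(x-.515)*np.tan(d(12)); t=38+14*s
        q,e=myik([x,y,.01],att(d(t),d(12),np.pi),q); print(round(x,3),round(t,1),q.round(2),round(e,5),"elbow",fk(q)[2][2].round(2),"wr",fk(q)[2][4].round(2))
        if s==0: qs=q
    print("lift")
    for t in (38,30,25):
      for z in (.03,.06,.1,.15):
        qq,e=myik([x0,y0,z],att(d(t),d(12),np.pi),qs); print(t,z,qq.round(2),round(e,4))
    print("joint path")
    for s in np.linspace(0,1,13):
        P,R,pts=fk(q0+s*(qs-q0)); print(P.round(3),R.as_matrix()[:,2].round(2))
E
python3 plan.py
```

```text
start x 0.41
0.41 38.0 [ 1.52  0.89 -1.07  2.53  2.6   0.38  0.01] 0.0 elbow [ 0.   -0.39  0.6 ] wr [ 0.22 -0.17  0.25]
0.453 40.3 [ 1.44  0.95 -1.08  2.47  2.6   0.43 -0.01] 0.0 elbow [ 0.04 -0.41  0.58] wr [ 0.25 -0.17  0.24]
0.497 42.7 [ 1.37  1.01 -1.09  2.41  2.61  0.48 -0.02] 0.0 elbow [ 0.07 -0.42  0.56] wr [ 0.29 -0.16  0.23]
0.54 45.0 [ 1.3   1.06 -1.1   2.35  2.62  0.51 -0.03] 0.0 elbow [ 0.1  -0.43  0.53] wr [ 0.32 -0.15  0.22]
0.583 47.3 [ 1.24  1.11 -1.1   2.28  2.64  0.54 -0.03] 0.0 elbow [ 0.13 -0.43  0.51] wr [ 0.36 -0.14  0.21]
0.627 49.7 [ 1.18  1.17 -1.11  2.21  2.66  0.56 -0.04] 0.0 elbow [ 0.16 -0.43  0.48] wr [ 0.39 -0.14  0.2 ]
0.67 52.0 [ 1.12  1.21 -1.11  2.13  2.69  0.57 -0.05] 0.0 elbow [ 0.19 -0.43  0.46] wr [ 0.43 -0.13  0.19]
lift
38 0.03 [ 1.52  0.79 -1.08  2.53  2.64  0.31 -0.1 ] 0.0
38 0.06 [ 1.59  0.69 -1.17  2.53  2.52  0.22 -0.04] 0.0
38 0.1 [ 1.63  0.6  -1.25  2.55  2.55  0.21 -0.15] 0.0119
38 0.15 [ 1.63  0.24 -1.17  2.55  4.31  0.21 -2.06] 0.0149
30 0.03 [ 1.38  0.64 -1.02  2.48  2.15  0.21  0.22] 0.0
30 0.06 [ 1.51  0.6  -1.17  2.47  1.67  0.21
[... 2238 characters left out ...]
36  0.38  0.94] 0.0
25 0.1 [ 1.5   0.47 -1.25  2.39  0.8   0.29  1.42] 0.0
25 0.15 [ 1.57  0.23 -1.25  2.35 -0.05  0.35  2.19] 0.0
joint path
[ 0.54  -0.06   0.306] [ 0.26  0.   -0.97]
[ 0.526 -0.122  0.258] [ 0.21 -0.12 -0.97]
[ 0.509 -0.176  0.216] [ 0.17 -0.22 -0.96]
[ 0.494 -0.22   0.179] [ 0.16 -0.29 -0.94]
[ 0.481 -0.252  0.146] [ 0.16 -0.34 -0.93]
[ 0.471 -0.273  0.114] [ 0.19 -0.37 -0.91]
[ 0.463 -0.283  0.085] [ 0.23 -0.36 -0.9 ]
[ 0.456 -0.28   0.058] [ 0.29 -0.33 -0.9 ]
[ 0.451 -0.266  0.035] [ 0.35 -0.28 -0.89]
[ 0.446 -0.243  0.018] [ 0.42 -0.2  -0.89]
[ 0.441 -0.21   0.007] [ 0.49 -0.1  -0.87]
[ 0.434 -0.172  0.004] [ 0.55  0.01 -0.84]
[ 0.425 -0.129  0.01 ] [ 0.6   0.13 -0.79]
```

```bash
cat > plan2.py <<'E'
from plan import *
x0=.405;y0=-.110-(.515-x0)*np.tan(d(12))
def G(t,z,s): return myik([x0,y0,z],att(d(t),d(12),np.pi),np.array(s))
D,e0=G(38,.015,[1.52,.89,-1.07,2.53,2.6,.38,.01])
C,e1=G(37,.055,[1.54,.69,-1.15,2.51,2.49,.23,-.04])
B,e2=G(25,.07,[1.47,.67,-1.22,2.4,1.36,.38,.94])
A,e3=G(25,.15,[1.62,.18,-1.25,2.37,-.22,.36,2.37])
if __name__=="__main__":
  print(e0,e1,e2,e3)
  for n,u,v in(("0A",q0,A),("0B",q0,B),("AB",A,B),("BC",B,C),("CD",C,D)):
    print(n,v.round(2))
    for s in np.linspace(0,1,7):
        P,R,pts=fk(u+s*(v-u)); print(P.round(3),R.as_matrix()[:,2].round(2),R.as_matrix()[:,1].round(2))
E
python3 plan2.py
```

```text
7.308958813179167e-09 7.552947930890979e-09 1.9762730890660052e-07 6.12434216673563e-08
0A [ 1.64  0.16 -1.25  2.38 -0.27  0.36  2.44]
[ 0.54  -0.06   0.306] [ 0.26  0.   -0.97] [ 0.97 -0.    0.26]
[ 0.523 -0.074  0.271] [ 0.27  0.04 -0.96] [0.91 0.3  0.27]
[ 0.503 -0.088  0.241] [ 0.29  0.08 -0.95] [0.77 0.57 0.28]
[ 0.481 -0.101  0.213] [ 0.32  0.1  -0.94] [0.56 0.78 0.27]
[ 0.457 -0.112  0.189] [ 0.35  0.11 -0.93] [0.31 0.92 0.22]
[ 0.432 -0.123  0.168] [ 0.38  0.11 -0.92] [0.05 0.99 0.13]
[ 0.405 -0.133  0.15 ] [ 0.41  0.09 -0.91] [-0.21  0.98  0.  ]
0B [ 1.53  0.58 -1.25  2.43  1.2   0.31  1.09]
[ 0.54  -0.06   0.306] [ 0.26  0.   -0.97] [ 0.97 -0.    0.26]
[ 0.52  -0.117  0.239] [ 0.22 -0.08 -0.97] [0.95 0.26 0.19]
[ 0.494 -0.157  0.182] [ 0.21 -0.12 -0.97] [0.85 0.51 0.12]
[ 0.468 -0.178  0.135] [ 0.22 -0.12 -0.97] [0.67 0.74 0.06]
[ 0.444 -0.179  0.1  ] [ 0.26 -0.08 -0.96] [0.41 0.91 0.03]
[ 0.423 -0.163  0.077] [ 0.33 -0.01 -0.94] [0.11 0.99 0.03]
[ 0.405 -0.133  0.07 ] [ 0.41  0.09 -0.91] [-0.21  0.98 -0.  ]
AB [ 1.53  0.58 -1.25  2.43  1.2   0.31  1.09]
[ 0.405 -0.133  0.1
[... 697 characters left out ...]
86] [-0.18  0.98 -0.04]
[ 0.409 -0.149  0.058] [ 0.54  0.07 -0.84] [-0.18  0.98 -0.04]
[ 0.408 -0.143  0.057] [ 0.57  0.09 -0.82] [-0.19  0.98 -0.02]
[ 0.405 -0.133  0.055] [ 0.59  0.13 -0.8 ] [-0.21  0.98 -0.  ]
CD [ 1.54  0.87 -1.08  2.53  2.6   0.36  0.01]
[ 0.405 -0.133  0.055] [ 0.59  0.13 -0.8 ] [-0.21  0.98 -0.  ]
[ 0.405 -0.134  0.049] [ 0.59  0.13 -0.8 ] [-0.21  0.98 -0.  ]
[ 0.405 -0.135  0.042] [ 0.59  0.13 -0.79] [-0.21  0.98 -0.  ]
[ 0.405 -0.135  0.035] [ 0.6   0.13 -0.79] [-0.21  0.98 -0.  ]
[ 0.405 -0.135  0.029] [ 0.6   0.13 -0.79] [-0.21  0.98 -0.  ]
[ 0.405 -0.134  0.022] [ 0.6   0.13 -0.79] [-0.21  0.98 -0.  ]
[ 0.405 -0.133  0.015] [ 0.6   0.13 -0.79] [-0.21  0.98 -0.  ]
```

Run:
```python
from plan2 import *
robot.line_to([.485,-.075,.30],.15)
q=robot.get_state()["qpos"]
print([fk(q+s*(A-q))[0].round(3).tolist() for s in (0,.25,.5,.75,1)])
robot.movej(A.tolist()); robot.grip(.06)
robot.movej(B.tolist()); robot.movej(C.tolist())
s=robot.get_state(); print(s["t"],s["tcp_pos"],s["finger_gap"],s["ft_force"])
cv2.imwrite("pics/s3.png",robot.get_image("side")[:,:,::-1]); cv2.imwrite("pics/w3.png",robot.get_image("wrist")[:,:,::-1])
```

```text
[[0.486, -0.075, 0.3], [0.471, -0.093, 0.248], [0.452, -0.108, 0.205], [0.429, -0.122, 0.173], [0.405, -0.133, 0.15]]
15.0417 [ 0.40515232 -0.13365144  0.05512423] 0.05998667300820863 [-0.33100994  0.1999454  -0.14171044]
```

View pics/s3.png

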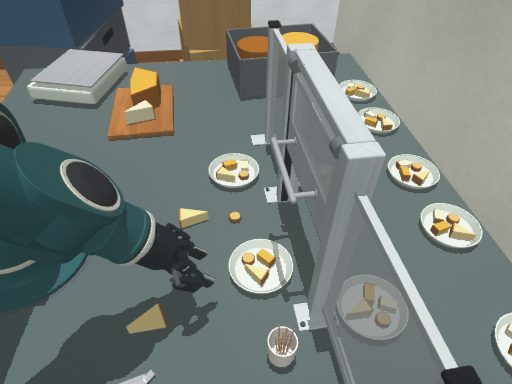

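View pics/w3.png

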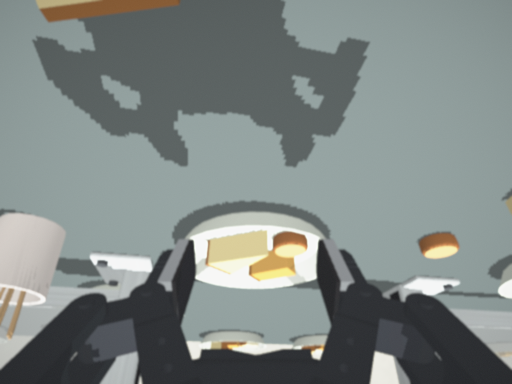

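Run:
```python
from plan2 import *
robot.movej(D.tolist())
s=robot.get_state(); f0=s["ft_force"]; p=s["tcp_pos"].copy(); print(s["t"],p,f0)
tilt=[x0,y0]
for k in range(11):
    p[2]-=.002
    try: robot.line_to(p.tolist(),.03)
    except robot.IKError as e: print("ik",k); break
    s=robot.get_state(); f=s["ft_force"]-f0; print(round(p[2],4),s["tcp_pos"][2].round(4),f.round(1))
    if f[2]>3: break
print(s["t"])
```

```text
15.5333 [ 0.4050307  -0.13252619  0.01516518] [ 0.78057197 -0.35436945  1.3349435 ]
0.0132 0.0138 [-0.6  0.3 -2.4]
0.0112 0.0112 [-1.4 -0.1 -1.2]
0.0092 0.0091 [-0.7  0.4 -1.4]
0.0072 0.0071 [-0.4  0.4 -1. ]
0.0052 0.0051 [-1.4  0.3 -0.9]
0.0032 0.0031 [-1.3 -0.  -1.3]
0.0012 0.0011 [-0.4  0.  -1.6]
-0.0008 0.0001 [-22.7  -6.9  49.4]
17.5333
```

Run:
```python
from plan2 import *
p=robot.get_state()["tcp_pos"].copy()
robot.line_to([x0,y0,.0035],.03)
s=robot.get_state(); print(s["t"],s["tcp_pos"],s["ft_force"])
def P(x): return [x,-.110+(x-.515)*np.tan(d(12)),.004]
robot.line_to(P(.44),.05,att(d(39),d(12),np.pi).tolist())
robot.line_to(P(.56),.06,att(d(43),d(12),np.pi).tolist())
s=robot.get_state(); print(s["t"],s["tcp_pos"],s["ft_force"],s["qpos"].round(2))
cv2.imwrite("pics/s4.png",robot.get_image("side")[:,:,::-1]); cv2.imwrite("pics/w4.png",robot.get_image("wrist")[:,:,::-1])
```

```text
17.8333 [ 0.40499363 -0.1335485   0.00347005] [ 1.04993593 -0.20163547 -0.19321428]
20.8917 [ 0.55987097 -0.1004835   0.00399826] [-0.07924285  0.75213393 -1.17398206] [ 1.23  1.03 -1.07  2.3   2.55  0.49 -0.02]
```

View pics/s4.png

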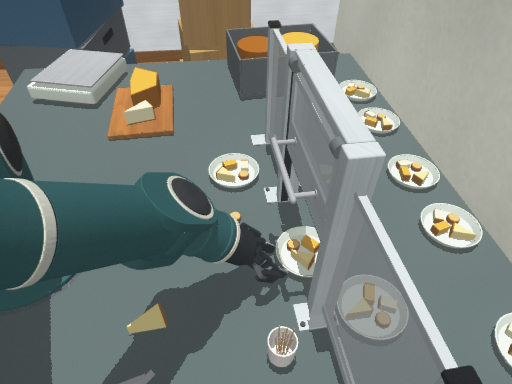

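View pics/w4.png

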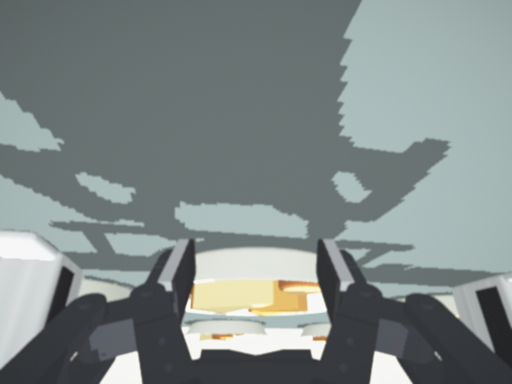

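Run:
```python
from plan2 import *
def P(x): return [x,-.110+(x-.515)*np.tan(d(12)),.0045]
for x,t in ((.62,45),(.672,46)):
    robot.line_to(P(x),.06,att(d(t),d(12),np.pi).tolist())
    s=robot.get_state(); print(s["t"],s["tcp_pos"],s["ft_force"])
for n in("side","wrist","top"): 
    cv2.imwrite(f"pics/{n}5.png",robot.get_image(n)[:,:,::-1])
    if n!="wrist":
        for h in robot.tip_of(n,"plate_mid"): print(n,round(h["confidence"],2),h["uv"],atz(n,h["uv"],.01))
a=cv2.imread("pics/side5.png");b=cv2.imread("pics/top5.png")
cv2.imwrite("pics/j5.png",np.hstack([cv2.resize(a[100:360,180:440],(400,400)),cv2.resize(b[40:240,190:390],(400,400))]))
```

```text
22.1667 [ 0.61979786 -0.08776507  0.00450756] [-0.58420174  0.19860935  0.03685762]
23.2 [ 0.67186533 -0.07664128  0.00454085] [ 0.18823512 -0.41796062  0.44219601]
```

View pics/j5.png

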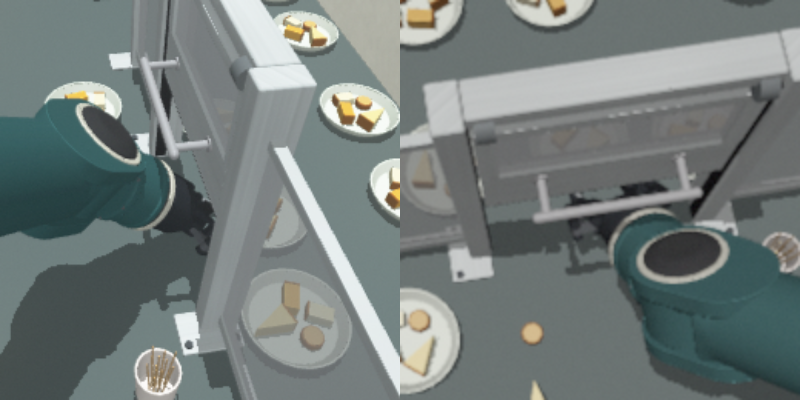

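View pics/wrist5.png

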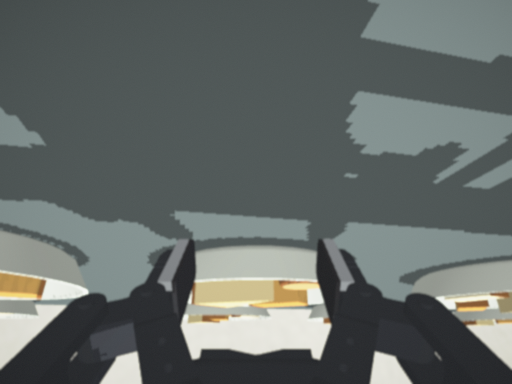

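Run:
```python
from plan2 import *
def P(x,z): return [x,-.110+(x-.515)*np.tan(d(12)),z]
robot.line_to(P(.64,.006),.06)
robot.line_to(P(.52,.012),.15,att(d(42),d(12),np.pi).tolist())
robot.line_to(P(.41,.02),.15,att(d(38),d(12),np.pi).tolist())
robot.movej(C.tolist());robot.movej(B.tolist());robot.movej(A.tolist())
s=robot.get_state(); print(s["t"],s["tcp_pos"],s["ft_force"])
for n in("side","wrist","top"): 
    cv2.imwrite(f"pics/{n}6.png",robot.get_image(n)[:,:,::-1])
    for t in ("plate_mid","wedge_mid","block_mid","toast_mid","sticks","waiting"):
        for h in robot.tip_of(n,t):
            X=atz(n,h["uv"],.012)
            if h["confidence"]>.3:print(n,t,round(h["confidence"],2),np.round(h["uv"]),X.round(3))
a=cv2.imread("pics/side6.png");b=cv2.imread("pics/top6.png")
cv2.imwrite("pics/j6.png",np.hstack([cv2.resize(a[100:360,180:440],(400,400)),cv2.resize(b[40:240,190:390],(400,400))]))
```

```text
28.9917 [ 0.40475408 -0.13336793  0.14976153] [-0.26477207 -0.32213144 -0.79156686]
side wedge_mid 0.96 [148. 322.] [ 0.283 -0.205  0.012]
side wedge_mid 0.52 [195. 216.] [0.379 0.057 0.012]
side toast_mid 0.52 [234. 216.] [0.474 0.041 0.012]
side sticks 0.72 [279. 349.] [ 0.521 -0.292  0.012]
side waiting 0.62 [234. 173.] [0.49  0.2   0.012]
wrist plate_mid 0.56 [258. 302.] [ 0.727 -0.062  0.012]
wrist wedge_mid 0.74 [482. 119.] [0.371 0.053 0.012]
wrist wedge_mid 0.6 [247. 299.] [ 0.722 -0.08   0.012]
wrist block_mid 0.69 [267. 307.] [ 0.741 -0.045  0.012]
wrist toast_mid 0.82 [403. 197.] [0.471 0.037 0.012]
wrist toast_mid 0.63 [273. 296.] [ 0.704 -0.044  0.012]
wrist sticks 0.64 [ 77. 179.] [ 0.515 -0.293  0.012]
top wedge_mid 0.53 [258. 246.] [0.37  0.052 0.012]
top wedge_mid 0.44 [364. 264.] [ 0.281 -0.212  0.012]
top toast_mid 0.51 [255. 203.] [0.484 0.044 0.012]
top sticks 0.61 [375. 169.] [ 0.526 -0.296  0.012]
top waiting 0.9 [193. 209.] [0.492 0.211 0.012]
```

View pics/j6.png

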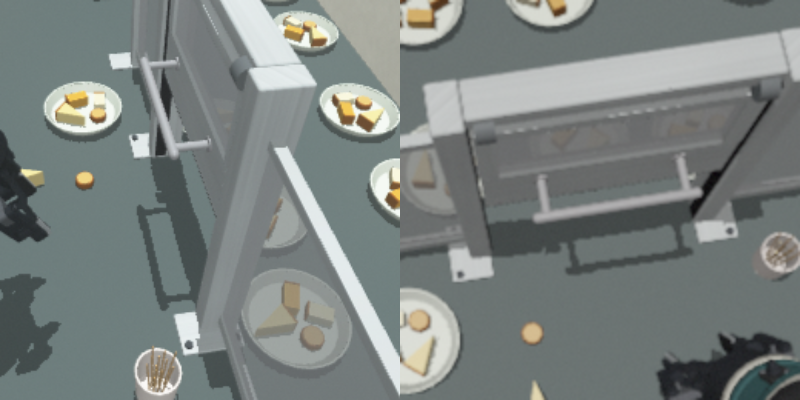

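View pics/wrist6.png

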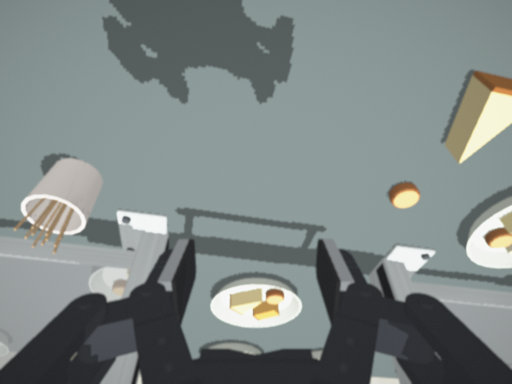

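Run:
```python
from plan2 import *
a=att(d(15),0,-np.pi/2); z=zax(a)
q,e=myik([.485,-.075,.30],a,np.array([.65,.1,-.62,1.9,.06,.91,.01])); print(q.round(2),e)
qq=robot.get_state()["qpos"]; print([fk(qq+s*(q-qq))[0].round(3).tolist() for s in (0,.25,.5,.75,1)])
robot.movej(q.tolist()); robot.grip(.045)
T=np.array([.5639,-.06,.2196])
robot.line_to((T-.09*z).tolist(),.15,a.tolist())
robot.line_to(T.tolist(),.1)
s=robot.get_state(); print(s["t"],s["tcp_pos"],s["ft_force"])
robot.grip(0,50)
s=robot.get_state(); print(s["t"],s["tcp_pos"],s["finger_gap"],s["ft_force"])
if .008<s["finger_gap"]<.02:
    robot.line_to([T[0],T[1],.065],.08)
    s=robot.get_state(); print(s["t"],s["tcp_pos"],s["finger_gap"],s["ft_force"])
```

```text
[ 0.7  -0.02 -0.57  2.01 -0.05  0.89  0.15] 5.0900447531865414e-08
[[0.405, -0.133, 0.15], [0.429, -0.122, 0.172], [0.451, -0.108, 0.205], [0.471, -0.093, 0.248], [0.485, -0.075, 0.3]]
33.975 [ 0.56406666 -0.06000616  0.22016955] [-0.32272343  0.22507979  0.45282786]
34.3833 [ 0.56374964 -0.06012     0.21978759] 0.010358620417820333 [-5.36414358 -0.18203767  5.0494207 ]
36.4667 [ 0.5637625  -0.06008951  0.06487055] 0.010392785808889854 [-1.4731224  -1.36687466 -4.0576327 ]
```

Now the last part, feeling for the bottom stop.

Run:
```python
from plan2 import *
z0=.065
for k in range(20):
    z0-=.003 if z0>.053 else .001
    robot.line_to([.5639,-.06,z0],.04)
    s=robot.get_state(); 
    if z0<.056: print(round(z0,4),s["tcp_pos"].round(4),s["ft_force"].round(1))
    if s["ft_force"][2]>15 or z0<.044: break
print(s["t"])
```

```text
0.056 [ 0.5637 -0.06    0.0559] [-1.6 -1.6 -4.6]
0.053 [ 0.5638 -0.0601  0.0529] [-2.  -2.6 -5.2]
0.052 [ 0.5638 -0.0601  0.052 ] [-4.7 -2.6  0.6]
0.051 [ 0.5638 -0.06    0.0511] [-5.6 -1.7  2.3]
0.05 [ 0.5638 -0.06    0.0501] [-5.8 -2.1  1.2]
0.049 [ 0.5638 -0.0601  0.0491] [-5.4 -2.6  1.3]
0.048 [ 0.5638 -0.06    0.0481] [-5.3 -1.5  1.2]
0.047 [ 0.5638 -0.0601  0.0471] [-5.  -2.3  1.4]
0.046 [ 0.5638 -0.0601  0.0461] [-5.4 -2.8  1.4]
0.045 [ 0.5638 -0.0601  0.0451] [-4.5 -1.6  1. ]
0.044 [ 0.5638 -0.0601  0.0441] [-5.  -2.1  1.6]
39.7167
```

Run:
```python
from plan2 import *
for n in("side","top","wrist"):
    cv2.imwrite(f"pics/{n}7.png",robot.get_image(n)[:,:,::-1])
a=cv2.imread("pics/side7.png");b=cv2.imread("pics/wrist7.png")
cv2.imwrite("pics/j7.png",np.hstack([cv2.resize(a[130:330,200:400],(400,400)),cv2.resize(b[:,60:444],(400,400))]))
s=robot.get_state(); print(s["finger_gap"],s["ft_force"])
```

```text
0.0106049892014945 [-6.01817638 -2.10983808  1.83063429]
```

View pics/j7.png

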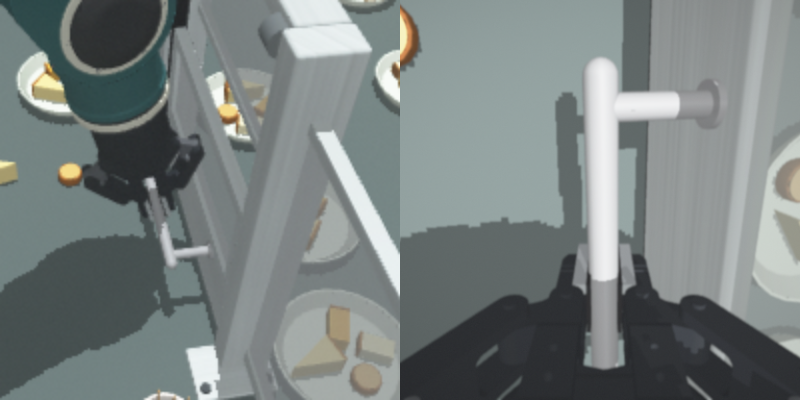

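Run:
```python
from plan2 import *
a=cv2.imread("pics/side0.png",0).astype(np.float32);b=cv2.imread("pics/side7.png",0).astype(np.float32)
def sh(r0,r1,c0,c1):
    A=cv2.resize(a[r0:r1,c0:c1],None,fx=8,fy=8,interpolation=2);B=cv2.resize(b[r0-6:r1+6,c0-6:c1+6],None,fx=8,fy=8,interpolation=2)
    m=cv2.matchTemplate(B,A,cv2.TM_CCOEFF_NORMED); _,v,_,l=cv2.minMaxLoc(m); return v,((np.array(l)-48)/8)
print("stud end",sh(248,266,280,306)); print("jamb foot",sh(300,332,290,320))
print("5mm up:",proj("side",[.559,-.15,.073])-proj("side",[.559,-.15,.068]))
C=[cv2.resize(cv2.imread(f"pics/side{i}.png")[225:285,255:325],(400,343),interpolation=0) for i in (0,7)]
cv2.imwrite("pics/cmp.png",np.hstack(C))
```

```text
stud end (0.4455588161945343, array([0.75, 2.  ]))
jamb foot (0.998631477355957, array([0., 0.]))
5mm up: [[ 0.17599907 -1.44282718]]
```

View pics/cmp.png

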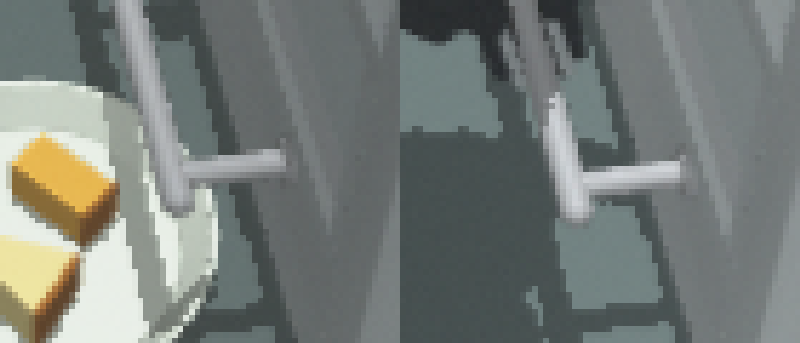

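Run:
```python
from plan2 import *
z0=.044
for k in range(12):
    z0-=.001
    robot.line_to([.5639,-.06,z0],.03)
    s=robot.get_state(); print(round(z0,4),s["tcp_pos"].round(4),s["ft_force"].round(1))
    if s["ft_force"][2]>12: break
print(s["t"],s["finger_gap"])
cv2.imwrite(f"pics/side8.png",robot.get_image("side")[:,:,::-1])
C=[cv2.resize(cv2.imread(f"pics/side{i}.png")[225:285,255:325],(400,343),interpolation=0) for i in (7,8)]
cv2.imwrite("pics/cmp8.png",np.hstack(C))
```

```text
0.043 [ 0.5638 -0.0601  0.0431] [-5.8 -1.9  0.8]
0.042 [ 0.5638 -0.0601  0.0421] [-4.8 -1.3  1.8]
0.041 [ 0.5639 -0.0601  0.0418] [-15.1  -1.5  20. ]
40.6167 0.010382136144860757
```

View pics/cmp8.png

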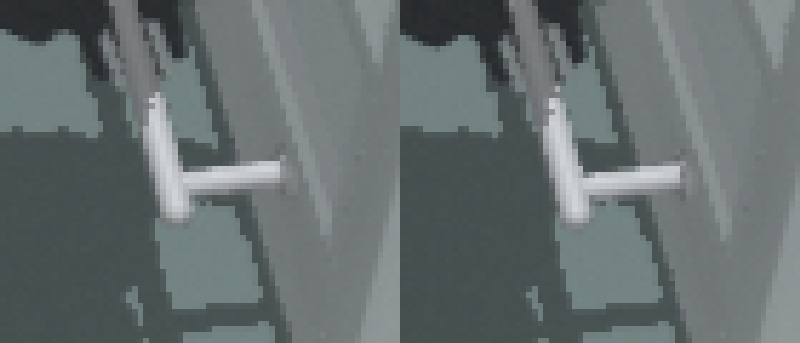

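Run:
```python
from plan2 import *
robot.grip(.045); 
a=att(d(15),0,-np.pi/2); z=zax(a); p=robot.get_state()["tcp_pos"]
robot.line_to((p-.10*z).tolist(),.1)
robot.line_to((p-.10*z+[-.08,0,.1]).tolist(),.15)
robot.wait(.5)
s=robot.get_state(); print(s["t"],s["tcp_pos"],s["ft_force"])
for n in("side","top","wrist"): 
    cv2.imwrite(f"pics/{n}9.png",robot.get_image(n)[:,:,::-1])
    for t in ("sash_handle","plate_mid","wedge_mid","block_mid","toast_mid","sticks","waiting"):
        for h in robot.tip_of(n,t):
            X=atz(n,h["uv"],.068 if t[1]=="a" and t[0]=="s" else .012)
            if h["confidence"]>.3:print(n,t,round(h["confidence"],2),np.round(h["uv"]),X.round(3))
C=[cv2.resize(cv2.imread(f"pics/side{i}.png")[225:285,255:325],(400,343),interpolation=0) for i in (8,9)]
b=cv2.imread("pics/top9.png"); 
cv2.imwrite("pics/cmp9.png",np.hstack(C)); cv2.imwrite("pics/top9c.png",cv2.resize(b[40:240,170:390],(792,600)[:2] if 0 else (660,600)))
```

```text
43.7417 [ 0.45824752 -0.05983883  0.2375539 ] [ 1.03643379 -0.46462557  0.04895813]
side sash_handle 0.88 [275. 230.] [ 0.554 -0.058  0.068]
side wedge_mid 0.92 [191. 217.] [0.369 0.055 0.012]
side wedge_mid 0.57 [149. 323.] [ 0.285 -0.208  0.012]
side toast_mid 0.55 [234. 217.] [0.474 0.039 0.012]
side sticks 0.78 [281. 354.] [ 0.523 -0.3    0.012]
side sticks 0.72 [297. 246.] [ 0.607 -0.068  0.012]
side waiting 0.73 [236. 175.] [0.493 0.192 0.012]
top sash_handle 0.91 [292. 167.] [ 0.553 -0.063  0.068]
top plate_mid 0.69 [276. 112.] [ 0.732 -0.055  0.012]
top plate_mid 0.67 [336. 105.] [ 0.726 -0.227  0.012]
top plate_mid 0.42 [283. 114.] [ 0.721 -0.073  0.012]
top wedge_mid 0.71 [258. 244.] [0.375 0.052 0.012]
top wedge_mid 0.46 [281. 114.] [ 0.725 -0.067  0.012]
top toast_mid 0.49 [254. 201.] [0.489 0.044 0.012]
top toast_mid 0.46 [272. 123.] [ 0.701 -0.037  0.012]
top sticks 0.61 [280. 111.] [ 0.734 -0.067  0.012]
top waiting 0.67 [194. 211.] [0.485 0.207 0.012]
wrist sash_handle 0.94 [302. 159.] [ 0.554 -0.059  0.068]
wrist wedge_mid 0.62 [112.  49.] [0.371 0.051 0.012]
wrist toast_mid 0.85 [214.  61.] [0.471 0.042 0.012]
wrist toast_mid 0.56 [304. 162.] [ 0.581 -0.077  0.012]
wrist sticks 0.71 [252. 307.] [ 0.512 -0.286  0.012]
```

View pics/cmp9.png

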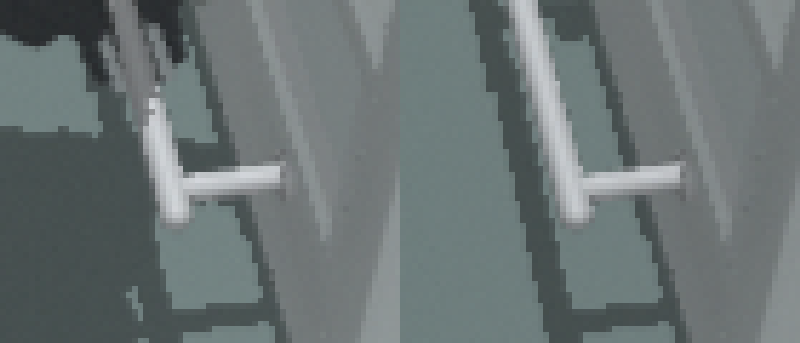

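View pics/side9.png

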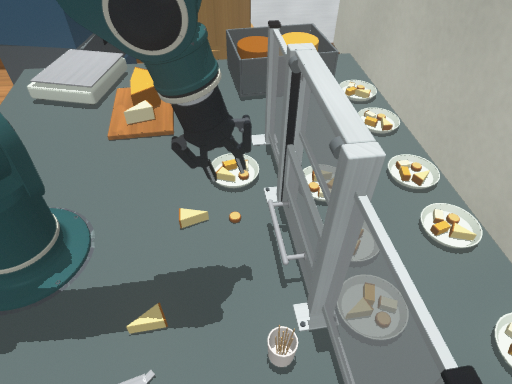

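View pics/wrist9.png

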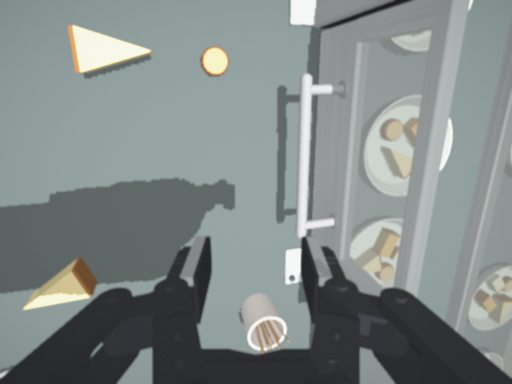

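Run:
```python
from h import *
def tri(obs):
    A=np.zeros((3,3));b=np.zeros(3)
    for n,uv in obs:
        o,d=ray(n,uv); d/=np.linalg.norm(d); M=np.eye(3)-np.outer(d,d); A+=M;b+=M@o
    return np.linalg.solve(A,b)
# right tip of bar: side (255+(577-400)/400*70, 225+210/343*60)
c=(255+175/400*70,225+207/343*60); c0=(255+178/400*70,225+203/343*60)
b=cv2.imread("pics/top9.png");a=cv2.imread("pics/top0.png")
cv2.imwrite("pics/tb.png",np.hstack([cv2.resize(x[140:190,245:345],(400,200*1),interpolation=0) for x in(a,b)]))
print(c,c0, proj("side",[[.559,-.149,z] for z in(.06,.068,.076)]))
print(tri([("side",(275,230)),("top",(292,167)),("wrist",(302,159))]))
```

```text
(285.625, 261.20991253644314) (286.15, 260.51020408163265) [[285.15272059 266.15649888]
 [285.42979026 263.87564237]
 [285.71115224 261.5594513 ]]
[ 0.5532719  -0.06082946  0.06878226]
```

View pics/tb.png

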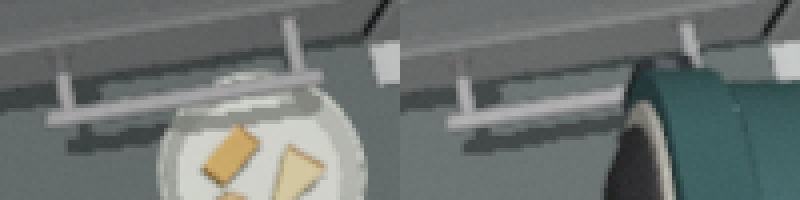

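Run:
```python
from station import robot
robot.close_job(); print(robot.get_state()["t"])
```

```text
the job is handed in; nothing more can be done
the job is handed in; nothing more can be done
```

The plate is on the serving side and the sash is down. The job is handed in at about 44 s of the 72 s allowed; the interface reports no verdict.

**What I did:** I gripped the bar handle and raised the sash by about 0.17 m. I then pushed the plate along the table, through the hatch, with two spread fingertips. Last, I gripped the handle again, lowered the sash at 0.08 m/s and in small steps at the end, then let go and moved the arm clear.

**Last checks:**
- **Plate:** it stands about 0.12 to 0.13 m beyond the sash plane and within about 10 mm of the hatch's middle line. All three pieces were on it with the sash still up. After closing, the pane and frame hid part of it, so I could not clearly see every piece again.
- **Sash:** it stopped against a hard stop at about 20 N. The handle triangulates to 0.069 m, against 0.068 m when fully down.
- **Bystanders:** the pot of sticks and the waiting plate measured within network noise of their starting places. The served plates look unmoved, but I saw them only through the panels.

**Disagreements:**
- The sash appears to have started about 8 mm open: the stop was that far below the height where I first gripped the handle, and the pictures agree. I only saw this while lowering, and kept going until it met the stop.
- The cameras put the closed handle about 5 mm nearer the robot in x than the grip did. The networks' low-confidence detections through the panes also did not agree with each other.

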